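# Clear the gem-testing light path and hold the cell in it

## Robot

A 6-joint arm with a two-finger parallel gripper is mounted at the origin on the work surface. World frame = base frame: x ahead of the robot, y to its left, z up, the work surface at z = 0. Lengths are in m, angles in rad, forces in N, time in s.
With the tool pointing down it reaches from about 0.35 to 0.925 m from the base axis. Payload 6.4 kg.
Tool frame: the origin (TCP) lies at the very end of the fingers, on their centre line; the grasp point (between the pads) lies 19 mm behind it (arm.grasp_offset is the distance from the TCP to the grasp point, in m); z points along the fingers, y is the line along which they close (so a half turn about z gives the same grasp; the last joint's range is limited). The gripper opens to 94 mm and grips with 3 to 60 N. Pads are 16 mm wide; open, the fingers measure 119 mm over their backs; the gripper's body (75 mm by 177 mm) begins 78 mm behind the grasp point.
Start: joints at [0.965, 0.245, 1.558, -0, 1.339, -0.174], TCP at [0.272, 0.59, 0.205] pointing down, gripper open.
Joint ranges: [-3.13, 3.13], [-1.02, 2.26], [0.13, 2.54], [-0.95, 4.09], [0.21, 2.88], [-2.74, 2.74]. Speed limits (rad/s): [2.57, 2.57, 3.14, 3.14, 3.14, 3.14].

## Interface

Orientations are given as a unit quaternion [w, x, y, z].
In Python, from workcell import arm, solver, read_state, grab_frame, order gives the robot as it stands. Calls block until the motion is done:
- arm.move_pose(position, orientation): joint-space move of the TCP to a pose.
- arm.line_to(position, rot=None, v=0.15, max_force=None): straight line of the TCP; rot=None keeps the orientation; v is the mean speed in m/s. With max_force (N) it stops when the force on the tool has changed by that much, and returns True; else False.
- arm.move_j(angles): joint-space move.
- arm.ungrasp() and arm.grab(force=None): open the fingers fully, or close them until they stop; force is the grip in N (None keeps the last).
- arm.sleep(seconds).
- solver.solve_ik(position, orientation): joint angles nearest the present ones, or None.
- read_state(): the state.
- grab_frame(name): name is "scene" or "side" or "wrist"; returns a dict with "frame" (480x640x3 uint8, red, green, blue), "vertical_fov" (degrees; the focal length in pixels is half the picture's height over the tangent of half this angle, whatever the lens; pixels are square), "cx", "cy" (the principal point, pixels), "k1" (the pictures are not rectified: a ray, as slopes to the right and down, at radius r is drawn at 1 + k1 r^2 times it, then the intrinsics apply), "R" (3x3) and "t" (3): a world point X has camera coordinates R X + t; the wrist camera has in their place "T_tool_cam" (4x4, takes a point from camera to tool coordinates, whose origin is the TCP and whose axes are the flange's). Camera axes: x right, y down, z forward; pixel columns grow to the right and rows downward; lengths in m; the calibration is good to about 2 mm. A picture is of the moment at which its call begins: read the wrist's pose just before it. There is no depth.
A pose or a line that the arm cannot do raises arm.MotionError and nothing moves.
- order.hand_in(): hands the job in; it is judged then, once.
The state is a dict: "clock": time; "q": joint angles; "qvel": joint speeds; "joint_torque": joint torques, N m; "tcp_pos": TCP position; "eef_rot": TCP orientation; "ft_force": force on the tool from outside, world axes, zero at the start; "wrist_torque": the same for the moment, N m; "width": finger opening in m; "finger_force": force on a finger pad.
Only numpy, scipy, OpenCV 4.12 (cv2) and the standard library are available. Lean on these libraries where they do the work, as an engineer would, in place of code of your own. Each camera call takes 0.05 s, during which the arm holds its last target. There are 200 camera calls.

## Task

Take the round jar and the square metal block out of the light bench's beam and pack both into the wooden tray beside the tin, upright on its floor. Then grip the glass cell by its two frosted faces only, never touching its clear windows, and hold it upright in the beam, clear of the bench, windows square to the light, with the light passing through its middle 24 mm above its underside. Finish while still holding it there, and leave the other things alone.

Things in the scene. Friction and masses are not known exactly. Their poses are not given: they have to be found in the camera images.
- bench: Fixed light bench: base plate 70 (x) x 300 (y) x 12 mm with a box head 56 x 55 mm near either end (black lamp +y, grey viewer -y), tops 93 mm above the table at most. Lens barrels 28 mm across face each other along y, 156 mm apart; a 30 mm eyepiece sticks out at -y. Origin: middle of the underside, on the table. The beam runs along its y, 65 mm above the table.
- beam_mid (a point): Point on the beam, midway between the two lens barrels, 65 mm above the table (53 mm above the base plate's top). Axes as the bench: y along the beam, x level and across it, z up.
- tray: Fixed open plywood tray, 140 (x) x 56 (y) x 26 mm outside, walls and floor 3 mm thick, so inside 134 x 50 mm, floor top 3 mm above the table. Origin: middle of the underside. x along its length. The tin stands in its -x end; the rest of its length is free and takes the jar and the block in a row, in either order.
- tin: Small square steel tin, 38 x 38 mm (lid rim 40 x 40), 50 mm tall, standing loose in the -x end of the tray; it stays in the tray. Origin: middle of its underside, z up.
- jar: Round glass jar with a metal lid, 40 mm in diameter, 64 mm tall, 80 to 170 g, standing on the bench's base plate in the beam. Origin: middle of its underside, z up.
- block: Plain square aluminium block, 36 x 36 x 64 mm tall, 150 to 310 g, standing on the base plate in the beam. Jar and block stand about 72 mm apart, one to either side of the beam's middle; which is on which side varies. Origin: middle of its underside, z up, x and y square to its sides, within about 10 degrees of the bench's.
- cell: Upright rectangular glass cell, 40 (x) x 26 (y) x 60 mm tall, about 100 g, on the table. The large faces to +y and -y (40 x 60 mm, 26 mm apart) are milky frosted: grip here. The faces to +x and -x are the clear windows, 20 mm wide. Dark stopper in the top. Origin: middle of its underside, z up. It stands at any of three places on the left; the polish tin and ring box take the other two.
- cell_eye (a point): Point inside the cell on its middle axis, 24 mm above its underside: the point to bring onto the beam. Axes as the cell.
- window_a: The cell's clear window on its +x side, a pane 20 (y) x 52 mm tall, 3 mm thick. Origin at the pane's centre, 30 mm above the cell's underside. Not to be touched by the fingers.
- window_b: The cell's clear window on its -x side, as window_a. Not to be touched by the fingers.
- polish_tin: Bystander: round metal can, 42 mm in diameter, 34 mm tall. Origin: middle of its underside.
- ring_box: Bystander: closed dark ring box, 42 x 36 x 26 mm tall. Origin: middle of its underside.
- dapping_cube: Bystander: steel cube of 45 mm with round hollows, beyond the tray. Origin: middle of its underside.
- solder_spool: Bystander: low brass cylinder, 38 mm in diameter, 22 mm tall, between the robot and the light bench. Origin: middle of its underside.
- hammer: Bystander: small hammer, 200 mm long, lying beyond the light bench. Origin: at its underside, near the middle.
Not all that is in view belongs to the job. What is shaped like the cell but orange is not meant.

How it is judged:
On the way:
1. the jar and the block stand upright on the tray's floor beside the tin, let go (x of jar in the frame of tray between -0.06 and 0.06 m and y of jar in the frame of tray between -0.02 and 0.02 m and z of each of jar, block, tin in the frame of tray below 0.01 m and angle between each of jar, block, tin's own z axis and vertical below 0.15 rad and linear speed of each of jar, block, tin below 0.03 m/s and contact force between the fingers and jar below 0.1 N and x of block in the frame of tray between -0.06 and 0.06 m and y of block in the frame of tray between -0.02 and 0.02 m and contact force between the fingers and block below 0.1 N and x of tin in the frame of tray between -0.06 and 0.06 m and y of tin in the frame of tray between -0.02 and 0.02 m and contact force between the fingers and tin below 0.1 N), for 0.2 s.
At the end, for the whole second after the job is handed in: Jar, block, tin upright (0.15 rad) on the tray floor, at rest, untouched. Gripper holds the cell still and upright (0.15 rad), off the bench, the point 24 mm above its underside within 8 mm of the beam sideways, 10 mm in height, 60 mm of its middle lengthwise, windows square to it within 0.17 rad (all of step 1 and x of cell_eye in the frame of beam_mid between -0.008 and 0.008 m and z of cell_eye in the frame of beam_mid between -0.01 and 0.01 m and y of cell_eye in the frame of beam_mid between -0.06 and 0.06 m and angle between the x axis of cell and the y axis of bench, either way round below 0.17 rad and angle between cell's own z axis and vertical below 0.15 rad and contact force between the fingers and cell above 1 N and contact force between cell and bench below 0.1 N and linear speed of cell below 0.03 m/s); the arm keeps its last pose, push and grip.
It fails at once if the fingers touch a clear window of the cell (contact force between the fingers and window_a above 0.3 N or contact force between the fingers and window_b above 0.3 N).
It fails at once if the cell is tipped by more than 0.6 rad (angle between cell's own z axis and vertical above 0.6 rad).
It fails at once if a bystander is moved by more than 30 mm (distance of any of polish_tin, ring_box, dapping_cube, solder_spool, hammer from where it was at the start of the episode above 0.03 m).
It also fails if it takes over 72 s, if anything falls off the work surface, if the arm or the gripper's body presses on something with over 40 N, if the wrist force passes 120 N, or if a joint passes its speed limit or range.

## Working session

There is one attempt and no reset: what is moved stays moved. The work goes in short steps, each a Python script; the robot and the scene stay as the last script left them, time stands still between calls to the robot, and variables do not carry over. Pictures are saved under pics/ and viewed, at most 10 in all, crops included, and the job is handed in when it is done.

```bash
mkdir -p pics; ls; python3 - <<'E'
from workcell import arm, solver, read_state, grab_frame, order
import cv2
for n in ("scene","side"):
    f=grab_frame(n); cv2.imwrite(f"pics/{n}0.png",f["frame"][:,:,::-1])
    print(n,{k:v for k,v in f.items() if k!="frame"})
print(grab_frame("wrist")["T_tool_cam"])
s=read_state();print(s)
E
```

```text
pics
scene {'vertical_fov': 51.86055623159713, 'cx': 318.39643514537977, 'cy': 236.3070677464167, 'k1': 0.03590953617132489, 'R': array([[ 0.75390184,  0.6569221 ,  0.00923958],
       [ 0.46532468, -0.52398572, -0.71338062],
       [-0.46379409,  0.54211837, -0.70071586]]), 't': array([-0.43759477, -0.19822937,  1.37911346])}
side {'vertical_fov': 48.48378204101527, 'cx': 315.3954793181747, 'cy': 238.8463601645246, 'k1': -0.09019186035366601, 'R': array([[ 0.99214122, -0.12487023,  0.00795093],
       [-0.07218091, -0.62309415, -0.77880909],
       [ 0.10220425,  0.7721147 , -0.62721063]]), 't': array([-0.55810841,  0.11928849,  1.16691277])}
[[ 1.46681986e-04 -9.72683554e-01 -2.32135050e-01  6.60487476e-02]
 [ 9.99999966e-01  1.93114336e-04 -1.77298338e-04 -9.05923275e-04]
 [ 2.17283783e-04 -2.32135016e-01  9.72683549e-01 -1.78662867e-01]
 [ 0.00000000e+00  0.00000000e+00  0.00000000e+00  1.00000000e+00]]
{'clock': 0.15, 'q': array([ 9.64923782e-01,  2.45638599e-01,  1.55871594e+00, -1.51204423e-05,
        1.33871094e+00, -1.74111124e-01]), 'qvel': array([-0.00093222, -0.00269685, -0.00304404, -0.00158999, -0.001417  ,
        0.00063568]), 'joint_torque': array([-4.44678490e-04, -4.16261065e+01, -3.14984214e+01,  6.85028709e-02,
        3.15599225e-02, -8.00853741e-05]), 'tcp_pos': array([0.27174614, 0.58996449, 0.20461784]), 'eef_rot': array([-2.73166156e-04,  2.14206017e-01,  9.76788227e-01, -6.83913806e-04]), 'ft_force': array([ 1.14965403, -0.07917344,  0.42956296]), 'wrist_torque': array([-0.01701406, -0.02262851, -0.03464638]), 'finger_force': 0.0, 'width': 0.09433366175965452}
```

View pics/scene0.png

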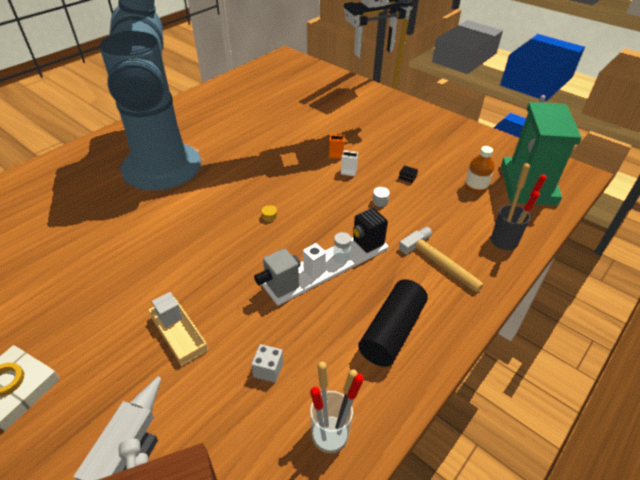

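View pics/side0.png

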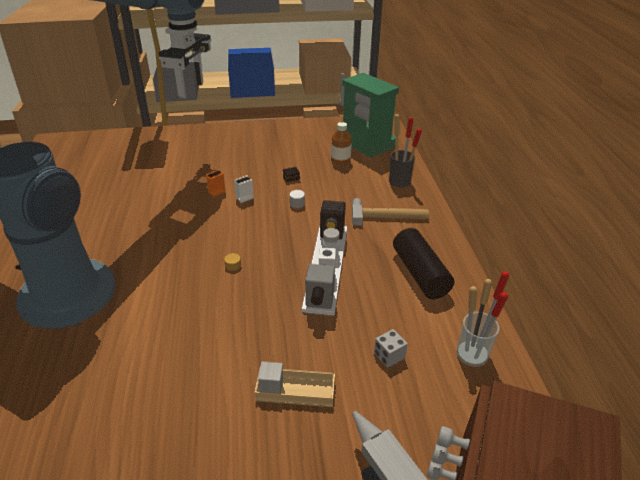

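The scene picture shows the white cell at (349,163) beside an orange look-alike at (337,146), the block at (315,260) and the jar at (343,242) on the bench. The tray and tin are at (178,330). In the side picture the cell is at (244,188), the orange one at (216,182), and the tray at (296,388). The white one is the cell because the orange one is excluded by the task. Next I'll enlarge crops for measuring.

```bash
python3 - <<'E'
import cv2,numpy as np
a=cv2.imread("pics/scene0.png");b=cv2.imread("pics/side0.png")
c=lambda im,x,y,w,h,s:cv2.resize(im[y:y+h,x:x+w],None,fx=s,fy=s,interpolation=cv2.INTER_CUBIC)
# 4 panels 400x300
p=[c(b,250,200,133,100,3)[:300,:399],0]
cell=c(b,195,160,80,60,5);orng=c(a,310,120,80,60,5)
tr=c(b,240,345,100,75,4);be=c(b,260,190,160,130,1)
be=c(b,285,190,80,130,0+300/130)
be=cv2.copyMakeBorder(be[:300],0,0,0,400-be.shape[1],cv2.BORDER_CONSTANT)
cv2.imwrite("pics/crops.png",np.vstack([np.hstack([cell,orng]),np.hstack([tr,c(b,285,195,160,120,2.5)])]))
E
```

```text
(no output)
```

View pics/crops.png

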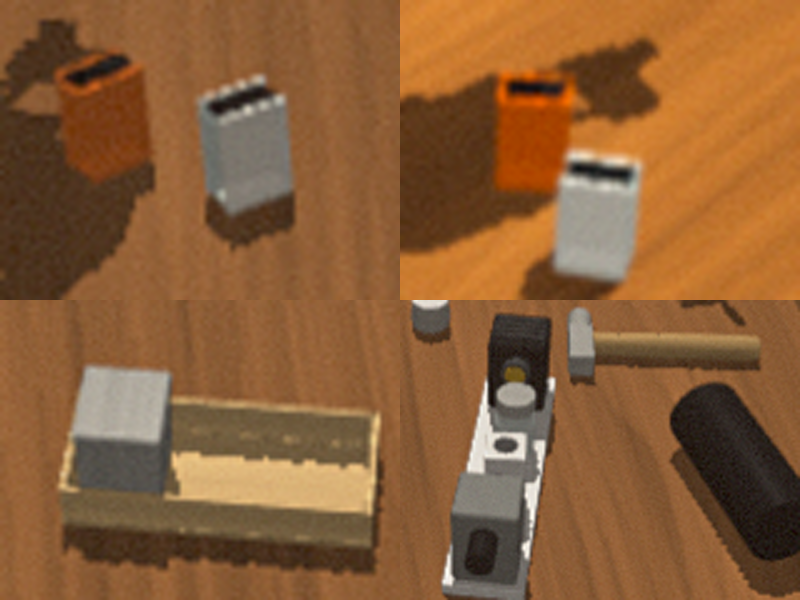

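```bash
cat > h.py <<'E'
from workcell import arm, solver, read_state, grab_frame, order
import numpy as np, cv2
from scipy.spatial.transform import Rotation as Ro
def px2w(f,uv,z,pose=None):
    fl=240/np.tan(np.radians(f["vertical_fov"])/2)
    K=np.array([[fl,0,f["cx"]],[0,fl,f["cy"]],[0,0,1.]])
    d=(np.asarray(uv,float).reshape(-1,2)-[f["cx"],f["cy"]])/fl
    u=d.copy()
    for _ in range(30): u=d/(1+f["k1"]*(u**2).sum(1,keepdims=True))
    ray=np.c_[u,np.ones(len(u))]
    if "R" in f: R=f["R"].T; o=-R@f["t"]
    else:
        p,q=pose; T=np.eye(4); T[:3,:3]=Ro.from_quat(q,scalar_first=True).as_matrix(); T[:3,3]=p
        T=T@f["T_tool_cam"]; R=T[:3,:3]; o=T[:3,3]
    r=ray@R.T
    return o+r*((np.asarray(z)-o[2])/r[:,2])[:,None]
def down(a):  # tool pointing down, finger-closing (y) axis at world angle a
    y=np.array([np.cos(a),np.sin(a),0]);z=np.array([0,0,-1.]);x=np.cross(y,z)
    return Ro.from_matrix(np.c_[x,y,z]).as_quat(scalar_first=True)
def snap(name):
    s=read_state(); f=grab_frame("wrist"); cv2.imwrite(f"pics/{name}.png",f["frame"][:,:,::-1])
    np.savez(f"{name}.npz",p=s["tcp_pos"],q=s["eef_rot"],**{k:v for k,v in f.items() if k!="frame"})
def load(name):
    d=np.load(f"{name}.npz"); return d,(d["p"],d["q"])
def st(): 
    s=read_state(); print("t",round(s["clock"],2),"tcp",s["tcp_pos"].round(4),"w",round(s["width"],4),"ff",round(float(np.max(s["finger_force"])),1),"F",s["ft_force"].round(1),"q",s["q"].round(2))
E
python3 - <<'E'
from h import *
np.set_printoptions(precision=4,suppress=True)
A=grab_frame("scene");B=grab_frame("side")
print("cell",px2w(B,[243.6,180.2],[.06]),px2w(A,[350,154.4],[.06]))
print("jar",px2w(B,[331.4,232.2],[.076]),px2w(A,[343,239],[.076]))
print("block",px2w(B,[327.4,253.4],[.076]),px2w(A,[314.5,250],[.076]))
print("tray FL FR BR bl",px2w(B,[[256.2,392.5],[334.2,399.5],[335,373],[283,370]],[.026]*4))
print("tin top",px2w(B,[240+122/4,345+103/4],[.053]))
print("spool",px2w(B,[232,260],[.022]))
print("polish, ring",px2w(B,[[297,194],[291,172]],[.034,.026]))
for p,a in [((.45,-.3,.3),np.pi/2),((.45,-.3,.3),0)]:
  for s in (0,np.pi,-np.pi): 
    q=solver.solve_ik(np.array(p),down(a+s)); print(a,s,q)
E
```

```text
cell [[0.4092 0.3202 0.06  ]] [[0.4106 0.3227 0.06  ]]
jar [[0.6052 0.0508 0.076 ]] [[0.6087 0.0476 0.076 ]]
block [[ 0.5855 -0.0223  0.076 ]] [[ 0.5844 -0.0181  0.076 ]]
tray FL FR BR bl [[ 0.4149 -0.3278  0.026 ]
 [ 0.5505 -0.3586  0.026 ]
 [ 0.5607 -0.3021  0.026 ]
 [ 0.4662 -0.284   0.026 ]]
tin top [[ 0.4432 -0.3036  0.053 ]]
spool [[0.3742 0.0424 0.022 ]]
polish, ring [[0.5478 0.2767 0.034 ]
 [0.5428 0.4018 0.026 ]]
1.5707963267948966 0 [-0.7977 -0.0777  1.7295 -0.      1.4898 -2.3685]
1.5707963267948966 3.141592653589793 [-0.7977 -0.0777  1.7295 -0.      1.4898  0.7731]
1.5707963267948966 -3.141592653589793 [-0.7977 -0.0777  1.7295 -0.      1.4898  0.7731]
0 0 [-0.7977 -0.0777  1.7295 -0.      1.4898 -0.7977]
0 3.141592653589793 [-0.7977 -0.0777  1.7295 -0.      1.4898  2.3439]
0 -3.141592653589793 [-0.7977 -0.0777  1.7295 -0.      1.4898  2.3439]
```

```bash
python3 - <<'E'
from h import *
arm.move_pose([.41,.32,.22],down(1.4)); snap("wcell"); st()
arm.move_pose([.49,-.315,.25],down(-1.79)); snap("wtray"); st()
arm.move_pose([.595,.015,.28],down(-.26)); arm.sleep(.1); snap("wbench"); st()
im=lambda n:cv2.imread(f"pics/{n}.png")
E
```

```text
t 1.47 tcp [0.4098 0.3208 0.2201] w 0.0941 ff 0.0 F [-0.8 -0.9 -0.2] q [ 0.45 -0.07  1.87  0.    1.34 -0.96]
t 3.8 tcp [ 0.4904 -0.3143  0.25  ] w 0.0942 ff 0.0 F [0.2 0.4 0.1] q [-0.76  0.05  1.69  0.    1.4   1.02]
t 5.26 tcp [0.595  0.0139 0.2798] w 0.0941 ff 0.0 F [-0.6  0.4  0.7] q [-0.17  0.07  1.62 -0.    1.45  0.1 ]
```

View pics/wbench.png

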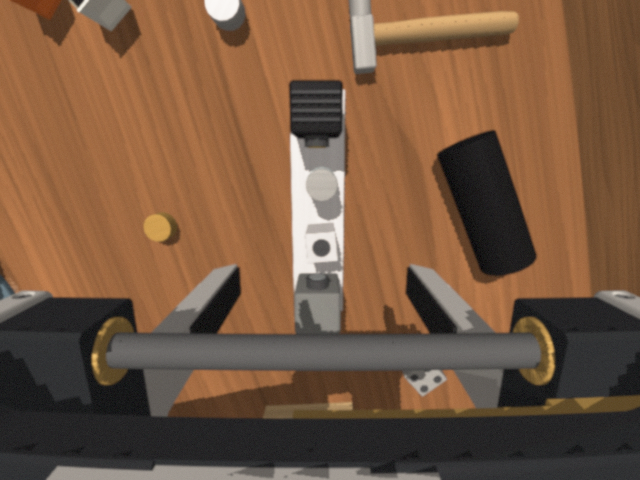

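View pics/wtray.png

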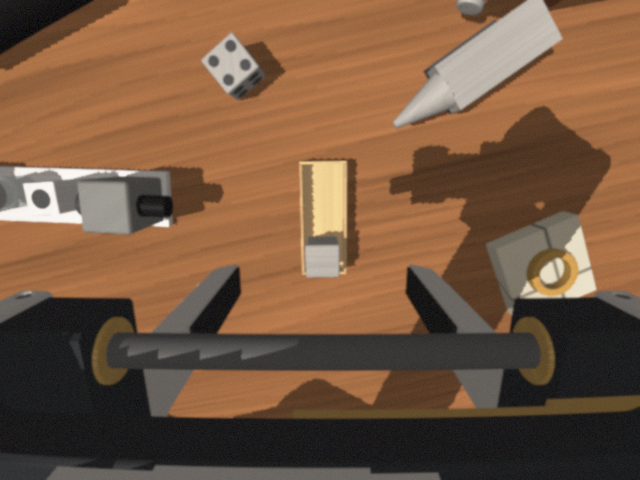

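View pics/wcell.png

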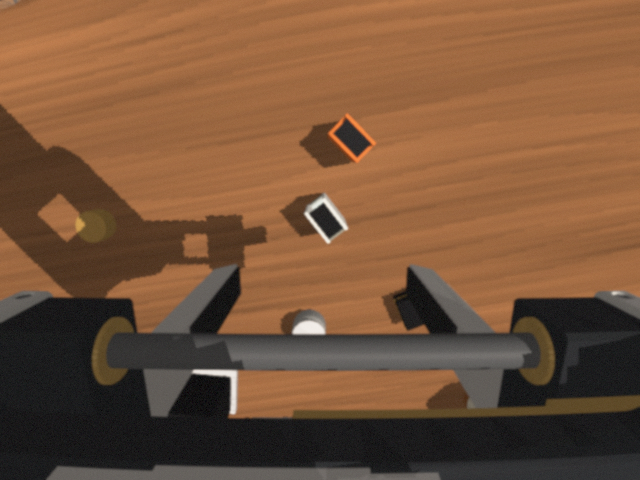

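The wrist views show the bench running up the picture from (320,105) to (320,300), with the jar at (322,184) and the block at (321,246). The tray is at (324,215), with the tin at its lower end at (322,257). The white cell is at (326,219), turned by about 50° in the picture, and the orange decoy is at (352,138). One enlarged composite will be used for the corners.

```bash
python3 - <<'E'
import cv2,numpy as np
def c(n,x,y,w,h,s):
    im=cv2.imread(f"pics/{n}.png")[y:y+h,x:x+w]; return cv2.resize(im,None,fx=s,fy=s,interpolation=cv2.INTER_CUBIC)
b=c("wbench",285,130,75,150,4)          # 300x600
t=c("wtray",290,150,70,133,4.5)[:600]     # 315x598
w=c("wcell",300,185,60,65,3)
b=b[:600];t=cv2.copyMakeBorder(t,0,600-t.shape[0],0,0,cv2.BORDER_CONSTANT)
w=cv2.copyMakeBorder(w,0,600-w.shape[0],0,0,cv2.BORDER_CONSTANT)
o=np.hstack([b,t,w]);print(o.shape,t.shape);cv2.imwrite("pics/z.png",o)
E
```

```text
(600, 795, 3) (600, 315, 3)
```

View pics/z.png

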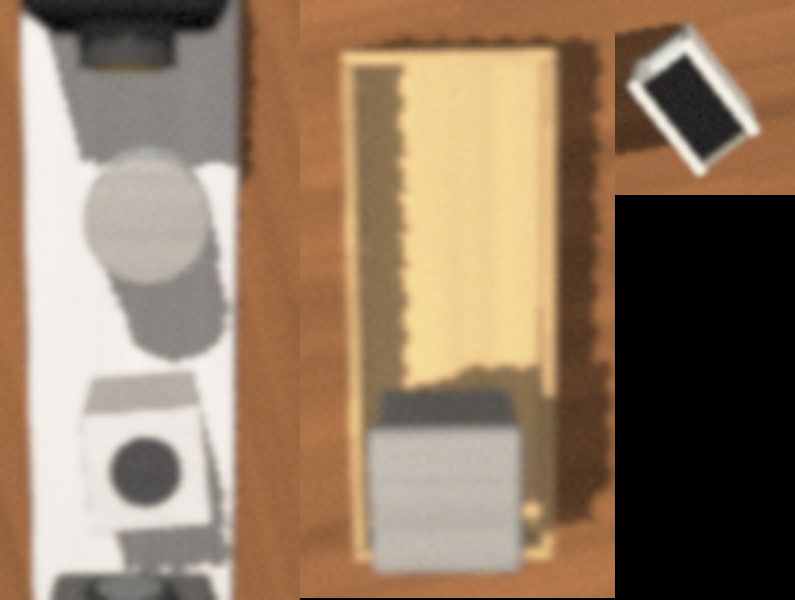

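```bash
python3 - <<'E'
from h import *
np.set_printoptions(precision=4,suppress=True)
ang=lambda v:np.degrees(np.arctan2(v[1],v[0]))
B=lambda L:[[285+u/4-.4,130+v/4-.4] for u,v in L]
f,p=load("wbench")
e=px2w(f,B([(21,30),(33,590),(240,165),(233,590)]),[.012]*4,p)
print("edges",e[:,:2],"L ang",ang(e[0]-e[1]),"R",ang(e[2]-e[3]))
d=(e[0]-e[1])/np.linalg.norm(e[0]-e[1])+(e[2]-e[3])/np.linalg.norm(e[2]-e[3]); d/=np.linalg.norm(d)
n=np.array([d[1],-d[0],0]) # bench x
print("bench y ang",ang(d),"offsets",e@n, "mid",(e[:2]@n).mean()/2+(e[2:]@n).mean()/2)
j=px2w(f,B([(147,218),(84,218),(209,218),(147,152),(147,284)]),[.076]*5,p);print("jar",j[0],j[1:3].mean(0),np.linalg.norm(j[1]-j[2]),np.linalg.norm(j[3]-j[4]),"off",j[0]@n,j[0]@d)
k=px2w(f,B([(84,418),(200,404),(213,523),(88,530)]),[.076]*4,p);print("block",k.mean(0),[np.linalg.norm(k[i]-k[i-1]) for i in range(4)],[ang(k[i]-k[i-1]) for i in range(4)],"off",k.mean(0)@n,k.mean(0)@d)
s=px2w(f,B([(128,62)]),[.065],p);bb=px2w(f,B([(132,577)]),[.065],p);print("barrel tips along d",s@d,bb@d)
T=lambda L:[[290+(u-300)/4.5-.4,150+v/4.5-.4] for u,v in L]
f,p=load("wtray")
t=px2w(f,T([(342,55),(557,48),(552,560),(356,560)]),[.026]*4,p);print("tray",t[:,:2],t.mean(0),[np.linalg.norm(t[i]-t[i-1]) for i in range(4)],[ang(t[i]-t[i-1]) for i in range(4)])
t=px2w(f,T([(370,430),(521,428),(521,573),(374,573)]),[.05]*4,p);print("tin",t.mean(0),[np.linalg.norm(t[i]-t[i-1]) for i in range(4)])
f,p=load("wcell")
c=px2w(f,[[300+(u-615)/3-.3,185+v/3-.3] for u,v in [(629,86),(704,174),(758,130),(684,42)]],[.06]*4,p);print("cell",c.mean(0),[np.linalg.norm(c[i]-c[i-1]) for i in range(4)],[ang(c[i]-c[i-1]) for i in range(4)])
print("decoy",px2w(f,[352,138],[.06],p))
E
```

```text
edges [[ 0.5786  0.114 ]
 [ 0.5295 -0.0689]
 [ 0.6358  0.0546]
 [ 0.5975 -0.0871]] L ang 75.00392540211735 R 74.88132513434718
bench y ang 74.94262526823226 offsets [0.5291 0.5293 0.5998 0.5996] mid 0.5644309785377506
jar [0.6035 0.0504 0.076 ] [0.6034 0.0504 0.076 ] 0.0352775511894303 0.03697034162837377 off 0.5697306576403335 0.20543118627178877
block [ 0.5842 -0.0204  0.076 ] [np.float64(0.034213907696609515), np.float64(0.03408640187148183), np.float64(0.036439936542326586), np.float64(0.03727989733284594)] [np.float64(76.29539830868963), np.float64(-7.954902179992048), np.float64(-98.44434488534502), np.float64(168.35885074182679)] off 0.5694939883633462 0.13205573085100822
barrel tips along d [0.2485] [0.0947]
tray [[ 0.5583 -0.3017]
 [ 0.5479 -0.3567]
 [ 0.4106 -0.3272]
 [ 0.4225 -0.2734]] [ 0.4848 -0.3148  0.026 ] [np.float64(0.13869473163305815), np.float64(0.05599196254586018), np.float64(0.1404703426344732), np.float64(0.055138522408535756)] [np.float64(-11.780983959042894), np.float64(-100.65054198175922), np.float64(167.8737007367312), np.float64(77.52443404960597)]
tin [ 0.441  -0.3036  0.05  ] [np.float64(0.03918282069143855), np.float64(0.03909418992229827), np.float64(0.03971523747759783), np.float64(0.03897130146401773)]
cell [0.4064 0.3233 0.06  ] [np.float64(0.02394218784788271), np.float64(0.040095317657266656), np.float64(0.02416253718608091), np.float64(0.03948092865348174)] [np.float64(-61.08620638228994), np.float64(29.963191216442958), np.float64(120.38180763877618), np.float64(-149.71213847329966)]
decoy [[0.33   0.3619 0.06  ]]
```

```bash
cat >> h.py <<'E'
n=lambda a:np.array([np.cos(a),np.sin(a)])
TR=np.array([.4848,-.3148]); ta=np.radians(-11.9)
def tray(x,y=0): return TR+x*n(ta)+y*n(ta+np.pi/2)
BA=np.radians(74.94); BEAM=.5644*n(BA-np.pi/2)+.170*n(BA)
def pack(xy,a,tx,F=25):
    xy=np.array(xy); q=down(a); qt=down(ta-np.pi/2)
    arm.move_pose([*xy,.19],q); arm.line_to([*xy,.046],v=.2); arm.grab(F); st()
    arm.line_to([*xy,.19],v=.2); st()
    p=tray(tx); arm.move_pose([*p,.15],qt); arm.line_to([*p,.055],v=.2)
    print(arm.line_to([*p,.0355],v=.04,max_force=6)); st()
E
python3 - <<'E'
from h import *
pack([.6035,.0504],BA-np.pi/2,.0417)
arm.ungrasp(); st()
p=tray(.0417); arm.line_to([*p,.17],v=.25)
pack([.5842,-.0204],np.radians(-10.7),-.0017)
E
```

```text
t 7.53 tcp [0.6033 0.0504 0.0458] w 0.0363 ff 22.4 F [-0.1  0.7 -0.4] q [-0.1   0.33  1.77  0.    1.04  0.16]
t 8.4 tcp [0.6026 0.0505 0.1884] w 0.0364 ff 22.4 F [ 0.1 -0.8 -1.5] q [-0.1   0.16  1.69 -0.    1.3   0.16]
True
t 10.93 tcp [ 0.5252 -0.3229  0.0358] w 0.037 ff 24.5 F [ 0.9  0.7 -1.1] q [-0.74  0.37  1.74  0.    1.03  1.04]
t 11.92 tcp [ 0.5251 -0.3227  0.0359] w 0.0939 ff 0.0 F [-0.2 -0.4  0.3] q [-0.73  0.37  1.74  0.    1.03  1.04]
t 15.57 tcp [ 0.584  -0.0203  0.0459] w 0.036 ff 25.0 F [0.2 0.5 0.4] q [-0.23  0.29  1.82 -0.    1.03 -0.04]
t 16.44 tcp [ 0.5831 -0.0202  0.1882] w 0.036 ff 25.0 F [ 0.2 -0.  -2.2] q [-0.23  0.11  1.75 -0.    1.29 -0.04]
True
t 18.73 tcp [ 0.4832 -0.3145  0.0366] w 0.0359 ff 25.0 F [ 0.2 -0.1  3.4] q [-0.77  0.29  1.84  0.    1.01  1.  ]
```

```bash
python3 - <<'E'
from h import *
arm.ungrasp(); st()
p=tray(-.0017); arm.line_to([*p,.20],v=.25)
arm.move_pose([.4064,.3233,.22],down(np.radians(120.2)))
snap("wcell2"); st()
b=grab_frame("side")["frame"][:,:,::-1]; cv2.imwrite("pics/side2.png",b)
a=cv2.resize(b[325:425,225:358],(532,400),interpolation=cv2.INTER_CUBIC)
w=cv2.imread("pics/wcell2.png")[150:280,270:360]; w=cv2.resize(w,None,fx=400/130,fy=400/130,interpolation=cv2.INTER_CUBIC)
o=np.hstack([a,w]);print(o.shape);cv2.imwrite("pics/z2.png",o[:,:800])
E
```

```text
t 19.74 tcp [ 0.4824 -0.3136  0.0357] w 0.0939 ff 0.0 F [ 0.   0.  -0.4] q [-0.77  0.29  1.85  0.    1.01  1.  ]
t 22.89 tcp [0.4067 0.3229 0.2198] w 0.0938 ff 0.0 F [ 0.2 -0.3 -0.7] q [ 0.45 -0.08  1.87 -0.    1.34 -1.64]
(400, 809, 3)
```

View pics/z2.png

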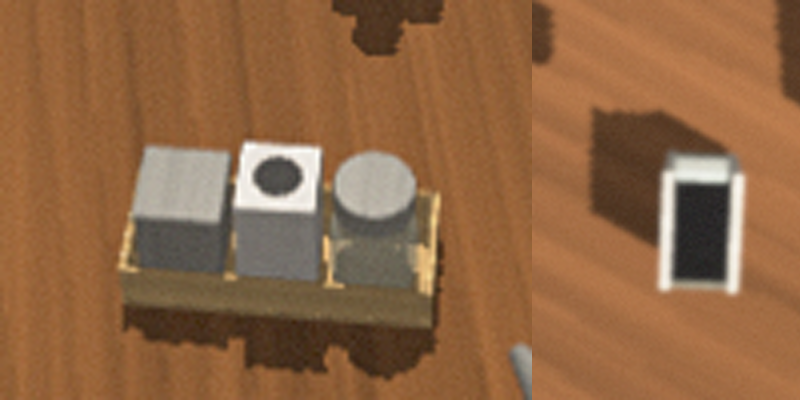

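The side picture shows the tin, block and jar upright in a row in the tray. The wrist crop shows the cell squared up between the fingers, its long frosted faces left and right, and its centre at about (324.6,225.4).

```bash
python3 - <<'E'
from h import *
f,p=load("wcell2")
c=px2w(f,[[270+(u-532)*.325-.3,150+v*.325-.3] for u,v in [(659,174),(744,176),(739,291),(660,290)]],[.06]*4,p)
print(c.round(4)); m=c.mean(0)[:2]; print(m)
assert np.linalg.norm(m-[.4064,.3233])<.006
xy=(m+[.4064,.3233])/2
arm.line_to([*xy,.10],v=.25); print(arm.line_to([*xy,.016],v=.12,max_force=8)); st()
z0=read_state()["tcp_pos"][2]
arm.grab(20); st()
arm.line_to([*xy,.23],v=.25); st()
q=down(BA-np.pi/2)
arm.move_pose([*BEAM,.22],q); arm.line_to([*BEAM,.041+z0],v=.12); arm.sleep(.5); st(); print(BEAM,z0,read_state()["eef_rot"],q)
for nme in("side","scene"): cv2.imwrite(f"pics/{nme}3.png",grab_frame(nme)["frame"][:,:,::-1])
a=cv2.imread("pics/side3.png")[170:320,260:400];b=cv2.imread("pics/scene3.png")[170:320,240:410]
cv2.imwrite("pics/z3.png",cv2.resize(np.hstack([a,b]),None,fx=2.55,fy=2.55,interpolation=cv2.INTER_CUBIC))
E
```

```text
[[0.3961 0.3013 0.06  ]
 [0.3826 0.3259 0.06  ]
 [0.4171 0.3444 0.06  ]
 [0.4302 0.3212 0.06  ]]
[0.40651838 0.32320069]
False
t 24.43 tcp [0.4073 0.3237 0.0169] w 0.0942 ff 0.0 F [-0.4  0.4 -0.1] q [ 0.45  0.21  1.99  0.    0.94 -1.64]
t 25.48 tcp [0.4064 0.3233 0.0159] w 0.0257 ff 19.8 F [ 0.1  0.  -0.2] q [ 0.45  0.21  1.99  0.    0.94 -1.64]
t 26.48 tcp [0.4055 0.3228 0.2282] w 0.0263 ff 19.8 F [-0.4 -0.5 -1.5] q [ 0.45 -0.08  1.87 -0.    1.36 -1.64]
t 30.02 tcp [0.5892 0.0175 0.058 ] w 0.026 ff 19.8 F [ 0.4  0.1 -1. ] q [-0.16  0.28  1.81 -0.    1.05  0.1 ]
[0.58918644 0.01751294] 0.016949779867950408 [2.64486478e-05 7.93666799e-01 6.08352703e-01 1.25842113e-06] [0.         0.79367198 0.60834595 0.        ]
```

View pics/z3.png

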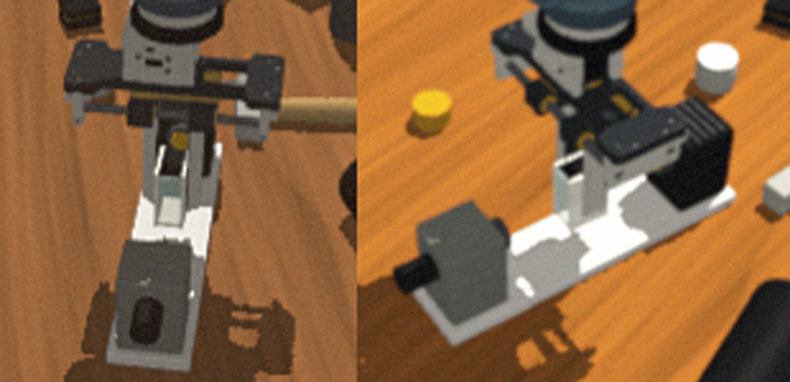

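The cell is held upright above the base plate in the beam. Its clear window faces the viewer, with the fingers on the frosted sides, and the point 24 mm up sits at about z = 66 mm. I'm handing in now.

```bash
python3 -c "
from h import *
print(order.hand_in()); st()"
```

```text
the job is handed in; nothing more can be done
None
the job is handed in; nothing more can be done
```

The job is handed in: the jar and block stand upright beside the tin in the tray, and the arm is holding the cell by its frosted faces in the beam with its windows facing the light. The hand-in returned no verdict.

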